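# Prop the tilt rest at 15 degrees and lay the latched module on it

### The job

Set up the inspection rest: stand the spacer block that gives 15 degrees upright on the marked spot of the rest's base, then swing the propped-up plate down until its roller rests on that block. Then press down the tongue of the spring latch that runs under the plug-in module so that the module pops up in its dock, lift the module out by its grip, and lay it gently and squarely, flat on the middle of the tilted plate. Leave the other spacer blocks and the things lying about where they are.

Things in the scene. Friction and masses are not known exactly. Their poses are not given: they have to be found in the camera images.
- block_20_mid (a point): centre of the tall loose aluminium spacer block, 40 x 30 x 48 mm high (would give 20 degrees); leave it where it is
- block_15_mid (a point): centre of the middle-sized loose aluminium spacer block, 40 (its x) x 30 (its y) x 36 (its z, height) mm, 0.12 kg, standing upright on the table; z up. The plate's hinge and roller axes are 140 mm apart, so a block of height H under the roller sets sin(angle) = H/140: this one gives 15 degrees
- block_10_mid (a point): centre of the low loose aluminium spacer block, 40 x 30 x 24 mm high (would give 10 degrees); leave it where it is
- block_spot (a point): middle of the white outline (48 mm in x, 42 in y) on the rest's fixed dark steel base (200 x 116 mm), where the spacer block stands with its 40 mm side along x. At the base's top, 12 mm above the table. Axes: x along the base away from the hinge, y along the hinge, z up
- plate_hinge (a point): middle of the rest's hinge axis, 19 mm above the table, 135.3 mm from block_spot in -x. Axes as block_spot (fixed to the base): the hinge runs along y
- tilt_plate (a joint): angle of the hinged aluminium plate above the horizontal, rad: 0 flat, 1.25 to 1.45 propped up at the start, 0.26 when its roller rests on the 36 mm block. The hinge is stiff: the plate stays where it is left above about 1.1 rad and sinks slowly by itself below that; about 2 N at the free end moves it
- plate_face (a point): middle of the plate's upper face, 70 mm from the hinge axis and 13 mm above the line hinge-roller; faces the robot when up. Moves with the plate: x up the slope, y along the hinge, z out of the face. Plate 160 (x) x 96 x 8 mm, free end 80 mm from here; roller, radius 7 mm, under the free end, 140 mm from the hinge. A 10 mm high lip crosses the hinge end, 74 mm from here
- module_grip (a point): centre of the grip on top of the loose black plug-in module (0.2 to 0.3 kg): a rib 60 (x) x 22 (y) x 24 (z) mm, to be pinched across y. The module's body, 90 x 60 mm, is centred 8 mm from here in -x, its top 12 mm below, its underside 48 mm below. z up, x away from the latch tongue. 90 mm above the table when seated, 102 when popped up
- latch_pad (a point): middle of the top of the ribbed black pad (24 x 28 mm) on the latch's tongue, which sticks out from under the module on its -x side, the pad 28 to 52 mm out from the body; 29 mm above the table at rest. It goes straight down by about 16 mm with about 4 to 5 N, and springs back when let go
- latch (a joint): angle of the latch, rad: 0 at rest and holding, lets the module go at 0.15 to 0.22, 0.29 at its stop (pad fully down). Keep it down about half a second while the module rises
- dock: fixed aluminium dock of the module, 112 x 86 mm, 54 mm high; origin at the middle of its underside, 8 mm in -x from module_grip; x away from the tongue, z up. The latch holds the module in it; once the latch is pressed a spring floor raises the module 12 mm, where it stays, free to be lifted straight up
- spool: bystander: solder spool, 48 mm across, 30 mm high
- flux_jar: bystander: amber jar, 40 mm across, 42 mm high
- meter: bystander: hand multimeter lying flat, 150 x 75 x 34 mm
- driver: bystander: screwdriver lying on the table
- tweezers: bystander: tweezers lying on the table, 130 mm long
There are look-alikes about, which are no part of the job. Leave any red look-alike of the dock alone.

How it is judged:
By the outcome, as a careful person would: the job done as asked, in the order asked, and still so for the second after the job is handed in, with the robot touching nothing.
It also fails if it takes over 72 s, if anything falls off the work surface, if the arm or the gripper's body presses on something with over 40 N, if the wrist force passes 120 N, or if a joint passes its speed limit or range.

### The arm

A 6-joint arm with a two-finger parallel gripper is mounted at the origin on the work surface. World frame = base frame: x ahead of the robot, y to its left, z up, the work surface at z = 0. Lengths are in m, angles in rad, forces in N, time in s.
With the tool pointing down it reaches from about 0.375 to 0.9 m from the base axis. Payload 3.1 kg.
Tool frame: the origin (TCP) lies at the very end of the fingers, on their centre line; the grasp point (between the pads) lies 19 mm behind it; z points along the fingers, y is the line along which they close (so a half turn about z gives the same grasp; the last joint's range is limited). The gripper opens to 87 mm and grips with 3 to 60 N. Pads are 19 mm wide; open, the fingers measure 117 mm over their backs; the gripper's body (75 mm by 190 mm) begins 51 mm behind the grasp point.
Start: joints at [-1.381, 0.527, 1.433, -0, 1.181, -0.178], TCP at [0.225, -0.583, 0.223] pointing down, gripper open.
Joint ranges: [-3.08, 3.08], [-0.75, 2.2], [0.22, 2.44], [-1.43, 4.57], [0, 2.65], [-2.85, 2.85]. Speed limits (rad/s): [2.79, 2.79, 3.14, 3.14, 3.14, 3.14].

### API

Orientations are given as a unit quaternion [x, y, z, w].
In Python, from rig import robot gives the robot as it stands. The module is installed in compiled form; this text tells all that it offers.
- The arm moves only by the tool servo_tool, never from a script. Its argument "rows" is one flat list of numbers, 5 for each row, row after row: the closure, from -1 (fully open) to 1 (shut), so that 0 is half open, then the shift along the tool's x, y, z in m, then the turn about the tool's z in degrees. A call has 1 to 5 rows; each row shifts and turns the commanded pose from where the row before left it, along the tool's axes as they then stand; what a row does not reach is not made up. A row lasts 1/12 s, in which the tool goes at most 41.7 mm and 7.16 degrees, less where a joint would pass 70% of its speed; a pose out of reach is approached as far as the arm can. A call with a gripper value outside its range is refused whole. The fingers move at their own pace and stop on an object; "newtons" is the grip in N (left out, the last holds). Time passes only in rows, so rows that do not move let the fingers close. It gives the time, the measured TCP pose, the force, the opening and the grip force at its end, in the units of the state.
- robot.get_obs(): the state, without advancing time (a new reading comes with each control period).
- robot.camera(name): name is "scene" or "top" or "wrist"; returns a dict with "pixels" (420x560x3 uint8, red, green, blue), "intrinsics" (3x3 intrinsics, pixels), "dist" ([k1, k2, p1, p2, k3] as OpenCV has them; the pictures are not rectified), "rvec" (rotation vector, rad) and "tvec" (3), from world to camera coordinates, as OpenCV has them; the wrist camera has in their place "mount" (4x4, takes a point from camera to tool coordinates, whose origin is the TCP and whose axes are the flange's). Camera axes: x right, y down, z forward; pixel columns grow to the right and rows downward; lengths in m; the calibration is good to about 2 mm. A picture is of the moment at which its call begins: read the wrist's pose just before it. There is no depth.
- robot.hand_in(): hands the job in; it is judged then, once.
Trained networks look in a picture, given as the dict that the camera call returned (one of the last four; its "shot" number tells which), for a name from the list of things; names that differ only in an ending like _2 or _b are one class to them, and where a whole thing is asked for, a point or a joint stands for the part that bears it (a point fixed in the world has none). Each returns a list of dicts, best first, with "score" (0 to 1); they miss things now and then, are a little off and sometimes report something else, mostly with a low value. They report only what shows in the picture. A call takes as long as a camera call. They do not tell look-alikes from the thing itself.
- robot.spot_in(picture, query): "at" ([x, y, z] in m, in world coordinates, good to about 4 mm: the middle of the surface that is visible of it).
- robot.outline_of(picture, query): "region" (420x560 bool, what is visible of it).
- robot.place_of(picture, query): "at" ([x, y, z] in m, in world coordinates, good to about 4 mm: a listed point, or the origin of a listed thing).
The state is a dict: "time": time; "q": joint angles; "joint_velocities": joint speeds; "joint_torque": joint torques, N m; "position": TCP position; "tool_rot": TCP orientation; "ft_force": force on the tool from outside, world axes, zero at the start; "moment": the same for the moment, N m; "grip_width": finger opening in m; "grip_force": force on a finger pad.
Only numpy, scipy, OpenCV 4.12 (cv2) and the standard library are available. Lean on these libraries where they do the work, as an engineer would, in place of code of your own. Each camera call takes 0.05 s, during which the arm holds its last target. There are 200 camera calls.

## Working session

There is one attempt and no reset: what is moved stays moved. The work goes in short steps, Python scripts to look and compute and a tool call to move; the robot and the scene stay as the last step left them, time stands still between calls to the robot, and variables do not carry over. Pictures are saved under pics/ and viewed, at most 10 in all, crops included, and the job is handed in when it is done.

Besides the shell and the picture viewer there is one more tool, called as a command line: name --argument value ..., lists and objects as JSON in quotes. servo_tool: Moves the arm, as the interface text tells. Its arguments: {"type":"object","properties":{"rows":{"type":"array","items":{"type":"number"}},"newtons":{"type":"number"}},"required":["rows"]}

```bash
mkdir -p pics
cat > h.py <<'E'
import numpy as np,cv2
from rig import robot
def save(p,n): cv2.imwrite('pics/'+n,cv2.cvtColor(p['pixels'],cv2.COLOR_RGB2BGR))
def proj(p,X):
    return cv2.projectPoints(np.array(X,float).reshape(-1,3),p['rvec'],p['tvec'],p['intrinsics'],np.array(p['dist']))[0].reshape(-1,2)
def ray(p,uv,z):
    n=cv2.undistortPoints(np.array(uv,float).reshape(-1,1,2),p['intrinsics'],np.array(p['dist'])).reshape(-1,2)
    R=cv2.Rodrigues(np.array(p['rvec'],float))[0];c=-R.T@np.array(p['tvec']).ravel()
    d=np.c_[n,np.ones(len(n))]@R
    return c+d*((z-c[2])/d[:,2])[:,None]
E
python3 - <<'E'
from h import *
for c in ['scene','top']:
    p=robot.camera(c); save(p,c+'1.png')
    for q in ['block_20_mid','block_15_mid','block_10_mid','block_spot','plate_hinge','plate_face','module_grip','latch_pad','dock','spool','flux_jar','meter','driver','tweezers']:
        r=robot.place_of(p,q)
        print(c,q,[(np.round(x['at'],3).tolist(),round(x['score'],2),proj(p,x['at']).round().astype(int).tolist()) for x in r[:3]])
E
```

```text
scene block_20_mid [([0.645, 0.032, 0.024], 0.54, [[272, 261]])]
scene block_15_mid [([0.448, -0.26, 0.021], 0.66, [[168, 226]]), ([0.544, -0.004, 0.017], 0.65, [[255, 240]])]
scene block_10_mid [([0.445, -0.019, 0.008], 0.41, [[248, 223]])]
scene block_spot [([0.328, 0.154, 0.004], 0.64, [[297, 199]]), ([0.58, -0.286, 0.013], 0.59, [[153, 258]])]
scene plate_hinge [([0.452, -0.262, 0.02], 0.92, [[167, 227]])]
scene plate_face [([0.448, -0.26, 0.088], 0.7, [[164, 207]])]
scene module_grip [([0.572, 0.248, 0.088], 0.96, [[346, 220]]), ([0.342, -0.136, 0.002], 0.19, [[210, 208]])]
scene latch_pad [([0.436, 0.4, 0.03], 0.71, [[379, 205]]), ([0.262, 0.595, 0.026], 0.58, [[416, 175]]), ([0.224, 0.392, 0.026], 0.49, [[358, 173]])]
scene dock [([0.344, 0.58, -0.004], 0.85, [[420, 195]]), ([0.561, 0.247, 0.0], 0.76, [[342, 242]]), ([0.528, 0.41, -0.004], 0.72, [[391, 231]])]
scene spool [([0.718, 0.09, 0.004], 0.58, [[297, 285]]), ([0.44, -0.436, 0.001], 0.29, [[109, 234]])]
scene flux_jar [([0.712, -0.089, -0.002], 0.57, [[227, 291]])]
scene meter [([0.44, -0.437, 0.001], 0.79, [[109, 234]]
[... 756 characters left out ...]
6, 0.001], 0.36, [[448, 248]])]
top latch_pad [([0.439, 0.4, 0.029], 0.78, [[162, 244]]), ([0.262, 0.596, 0.032], 0.68, [[89, 305]]), ([0.225, 0.391, 0.029], 0.54, [[161, 321]])]
top dock [([0.561, 0.248, 0.004], 0.77, [[218, 204]]), ([0.31, 0.384, 0.001], 0.67, [[168, 290]]), ([0.526, 0.416, -0.002], 0.57, [[161, 215]])]
top spool [([0.712, 0.09, -0.001], 0.63, [[272, 156]])]
top flux_jar [([0.709, -0.096, -0.002], 0.46, [[333, 159]]), ([0.571, 0.244, 0.094], 0.39, [[215, 195]])]
top meter [([0.442, -0.438, 0.001], 0.66, [[448, 248]]), ([0.445, -0.258, 0.02], 0.3, [[390, 246]])]
top driver [([0.329, 0.148, 0.0], 0.82, [[249, 284]])]
top tweezers [([0.345, -0.139, 0.001], 0.6, [[349, 280]])]
```

View pics/scene1.png

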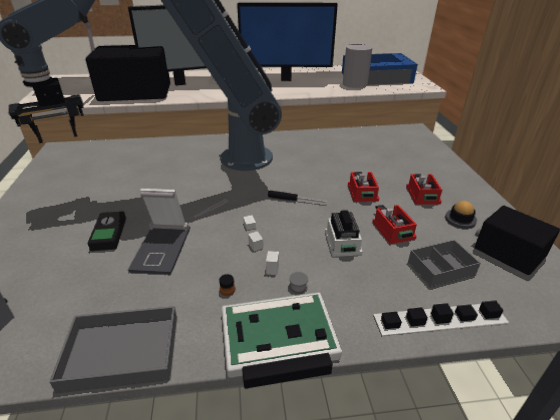

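View pics/top1.png

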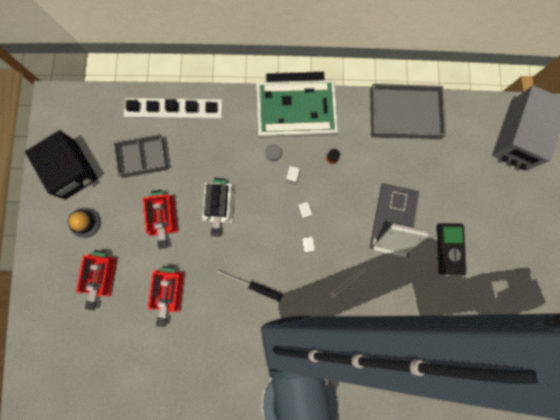

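Top view: block candidates are at (293,175) tall, (305,210) middle and (309,244) low. Dock candidates are the aluminium one at (217,203) and red ones at (160,215), (165,293) and (96,277). I choose the middle block (305,210) and the aluminium dock, and check them in a close crop.

Run:
```python
from h import *
s=cv2.imread('pics/scene1.png');t=cv2.imread('pics/top1.png')
r=lambda im,x,y,w,h:cv2.resize(im[y:y+h,x:x+w],(400,300),interpolation=cv2.INTER_CUBIC)
cv2.imwrite('pics/c1.png',np.vstack([np.hstack([r(s,225,205,100,75),r(t,265,155,120,90)]),np.hstack([r(t,180,170,80,60),r(t,365,175,80,60+0)])]))
p=robot.camera('top')
def rect(q,idx=0,z=0.):
    for o in robot.outline_of(p,q)[:3]:
        m=o['region'].astype(np.uint8); c=max(cv2.findContours(m,0,1)[0],key=cv2.contourArea)
        w=ray(p,c.reshape(-1,2),z)[:,:2].astype(np.float32); (cx,cy),sz,a=cv2.minAreaRect(w)
        print(q,round(o['score'],2),np.round([cx,cy,*sz,a],3),m.sum())
rect('block_15_mid',z=.036);rect('block_20_mid',z=.048);rect('block_10_mid',z=.024)
rect('module_grip',z=.08);rect('dock',z=.054);rect('latch_pad',z=.029);rect('plate_face',z=.09)
```

```text
block_15_mid 0.47 [ 5.4200e-01 -5.0000e-03  4.2000e-02  3.1000e-02  1.9732e+01] 153
block_20_mid 0.58 [6.4300e-01 3.2000e-02 2.9000e-02 5.1000e-02 7.6885e+01] 175
block_10_mid 0.58 [ 0.445 -0.017  0.043  0.032  1.006] 162
module_grip 0.7 [5.6000e-01 2.4500e-01 6.4000e-02 9.6000e-02 8.8714e+01] 765
module_grip 0.69 [ 3.2700e-01 -1.0300e-01  1.6000e-02  7.2000e-02  3.9152e+01] 188
module_grip 0.39 [ 0.437 -0.412  0.142  0.08   0.602] 1379
dock 0.8 [0.51  0.4   0.171 0.095 9.07 ] 1560
dock 0.75 [ 0.544  0.236  0.084  0.168 77.805] 607
dock 0.73 [ 0.296  0.378  0.1    0.166 84.356] 1636
latch_pad 0.59 [0.492 0.25  0.049 0.023 2.134] 124
latch_pad 0.59 [ 0.465  0.403  0.074  0.024 10.021] 188
latch_pad 0.52 [2.9200e-01 5.9100e-01 2.9000e-02 8.2000e-02 8.4834e+01] 230
plate_face 0.81 [ 0.457 -0.265  0.138  0.085 79.615] 1075
```

View pics/c1.png

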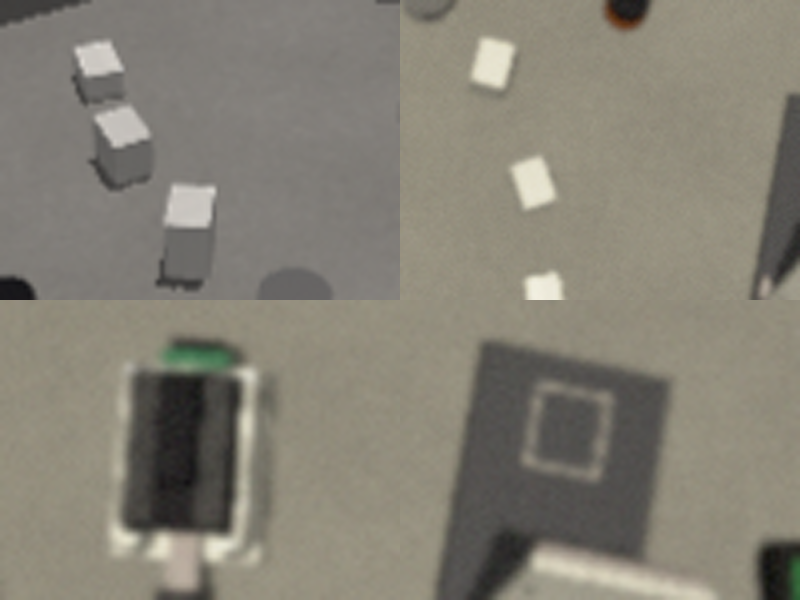

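The crop confirms three distinct heights: the middle block is the 36 mm one, yawed about +20°. The outlined spot is clear and yawed about -10°. The dock I want is the aluminium one, with its tongue towards the robot.

```bash
cat >> h.py <<'E'
from scipy.spatial.transform import Rotation as Ro
def goto(P,yaw=None,o=None):
    """shift in tool axes to world P, then turn (deg) so tool y axis lies along yaw (deg, mod 180)"""
    o=o or robot.get_obs();R=Ro.from_quat(o['tool_rot']).as_matrix()
    d=R.T@(np.array(P)-o['position'])
    ya=np.degrees(np.arctan2(R[1,1],R[0,1]))
    t=None
    if yaw is not None:
        t=-((yaw-ya+90)%180-90)
    print('shift',d.round(4),'turn',t,'yaw y',ya.round(2))
E
python3 - <<'E'
from h import *
p=robot.camera('top')
f=lambda L,o,s=5.:np.array(L)/s+o-0.4
sp=ray(p,f([(540,382),(612,395),(598,480),(522,467)],np.array([365-80,175-60])),.012)
print('spot',sp.mean(0).round(4),np.degrees(np.arctan2(*(sp[0]+sp[1]-sp[2]-sp[3])[[1,0]])))
m=ray(p,f([(135,372),(240,372),(232,535),(122,528)],np.array([180,170-60])),.078)
print('mod',m.mean(0).round(4),m.round(3)[:,:2].tolist(),np.degrees(np.arctan2(*(m[0]+m[1]-m[2]-m[3])[[1,0]])))
o=robot.get_obs();print(np.round(o['position'],4),np.round(o['tool_rot'],3),o['grip_width'],o['time'])
print(Ro.from_quat(o['tool_rot']).as_matrix().round(3))
goto([.546,-.003,.2],110,o)
w=robot.camera('wrist');print(np.round(w['mount'],3),w['intrinsics'])
E
```

```text
spot [ 0.5804 -0.2872  0.012 ] -12.12606225337497
mod [0.5603 0.2429 0.078 ] [[0.605, 0.271], [0.606, 0.212], [0.514, 0.214], [0.517, 0.274]] -1.4456079321518602
[ 0.2247 -0.5832  0.2226] [ 0.983  0.183 -0.     0.   ] 0.0867672091399277 1.95
[[ 0.933  0.36  -0.   ]
 [ 0.36  -0.933 -0.   ]
 [-0.     0.    -1.   ]]
shift [ 0.5084 -0.4258  0.0226] turn 1.0741252696274728 yaw y -68.93
[[ 0.001 -0.956 -0.294  0.082]
 [ 1.     0.001 -0.    -0.001]
 [ 0.001 -0.294  0.956 -0.163]
 [ 0.     0.     0.     1.   ]] [[374.24760247   0.         283.26898108]
 [  0.         374.24760247 217.89685532]
 [  0.           0.           1.        ]]
```

servo_tool --rows '[-1,0.031,-0.026,0,0,-1,0.031,-0.026,0,0,-1,0.031,-0.026,0,0,-1,0.031,-0.026,0,0,-1,0.031,-0.026,0,0]'

```text
time: 2.42
position: [0.3231, -0.4046, 0.2226]
tool_rot: [0.983, 0.182, 0.0, 0.0]
ft_force: [0.3, 0.9, 0.1]
grip_width: 0.0869
grip_force: 0.0
```

servo_tool --rows '[-1,0.031,-0.026,0,0,-1,0.031,-0.026,0,0,-1,0.031,-0.026,0,0,-1,0.031,-0.026,0,0,-1,0.031,-0.026,0,0]'

```text
time: 2.83
position: [0.4212, -0.2274, 0.2229]
tool_rot: [0.983, 0.183, 0.0, 0.0]
ft_force: [-0.0, -0.1, 0.7]
grip_width: 0.0869
grip_force: 0.0
```

servo_tool --rows '[-1,0.031,-0.026,0,0,-1,0.031,-0.026,0,0,-1,0.031,-0.026,0,0,-1,0.02,-0.026,0.01,1,-1,0,0,0.01,0]'

```text
time: 3.25
position: [0.4902, -0.0862, 0.203]
tool_rot: [0.984, 0.177, 0.001, -0.001]
ft_force: [-0.7, -0.0, -0.4]
grip_width: 0.0869
grip_force: 0.0
```

```bash
cat >> h.py <<'E'
def wrist():
    o=robot.get_obs();p=robot.camera('wrist')
    T=np.eye(4);T[:3,:3]=Ro.from_quat(o['tool_rot']).as_matrix();T[:3,3]=o['position']
    W=np.linalg.inv(T@np.array(p['mount']))
    p['rvec']=cv2.Rodrigues(W[:3,:3])[0];p['tvec']=W[:3,3]
    return p,o
def rects(p,q,z,n=3):
    for o in robot.outline_of(p,q)[:n]:
        m=o['region'].astype(np.uint8); c=max(cv2.findContours(m,0,1)[0],key=cv2.contourArea)
        w=ray(p,c.reshape(-1,2),z)[:,:2]*1000; (cx,cy),sz,a=cv2.minAreaRect(w.astype(np.float32))
        print(q,round(o['score'],2),np.round([cx,cy,*sz,a],1),m.sum(),c.reshape(-1,2).min(0),c.reshape(-1,2).max(0))
E
python3 - <<'E'
from h import *
p,o=wrist();save(p,'w1.png')
print(o['position'],[x['at'] for x in robot.place_of(dict(p),'block_15_mid')])
rects(p,'block_15_mid',.036)
g=cv2.cvtColor(p['pixels'],cv2.COLOR_RGB2GRAY)
print(proj(p,[[.446,-.02,.024],[.546,-.003,.036],[.646,.03,.048]]).round())
E
```

```text
[ 0.49024203 -0.08622817  0.20301666] [[0.5444, -0.0092, 0.013]]
block_15_mid 0.69 [547.3  -6.   40.9  34.6  18.5] 2009 [199  78] [240 129]
[[204. 214.]
 [216. 104.]
 [211. -46.]]
```

View pics/w1.png

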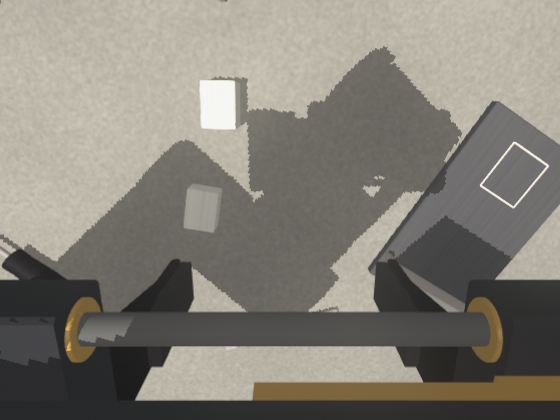

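The wrist view shows the middle block's top face at about (200,80)–(236,129) and the white outline with corners (516,142), (549,163), (514,208) and (481,186).

Run:
```python
from h import *
p,o=wrist()
g=cv2.cvtColor(p['pixels'],cv2.COLOR_RGB2GRAY)
m=(g>225).astype(np.uint8);m[:, 300:]=0;m[150:]=0
c=max(cv2.findContours(m,0,1)[0],key=cv2.contourArea)
w=ray(p,c.reshape(-1,2),.036)[:,:2]*1000;print(cv2.minAreaRect(w.astype(np.float32)),len(c))
m=(g>190).astype(np.uint8);m[:,:470]=0;m[220:]=0;m[:130]=0
for c in cv2.findContours(m,0,1)[0]:
    if cv2.contourArea(c)>500:
        w=ray(p,c.reshape(-1,2),.012)[:,:2]*1000;print('spot',cv2.minAreaRect(w.astype(np.float32)))
s=ray(p,[(516,142),(549,163),(514,208),(481,186)],.012);print(s.round(4)[:,:2].tolist(),s.mean(0))
goto([.547,-.006,.03],110,o)
```

```text
((546.3485717773438, -3.962116241455078), (39.17707824707031, 28.85916519165039), 18.188373565673828) 161
spot ((581.8499145507812, -285.3003845214844), (43.90220642089844, 50.01253128051758), 78.61505126953125)
[[0.6065, -0.2757], [0.6001, -0.3149], [0.5502, -0.3068], [0.5585, -0.2658]] [ 0.57880975 -0.29082742  0.012     ]
shift [ 0.0846 -0.0592  0.1721] turn 0.1750725970031226 yaw y -69.82
```

Run:
```python
from h import *
goto([.5463,-.004,.009],108.2)
```

```text
shift [ 0.0843 -0.0626  0.1936] turn 1.8851521137751774 yaw y -69.91
```

servo_tool --rows '[-1,0.029,-0.022,0.01,1.9,-1,0.029,-0.022,0.015,0,-1,0.0264,-0.0186,0.02,0,-1,0,0,0.04,0,-1,0,0,0.03,0]'

```text
time: 3.87
position: [0.5503, -0.0052, 0.0871]
tool_rot: [0.987, 0.158, 0.002, 0.001]
ft_force: [-1.2, 0.4, -0.9]
grip_width: 0.0872
grip_force: 0.0
```

Run:
```python
from h import *
goto([.5463,-.004,.009],108.2)
```

```text
shift [-0.0037 -0.0026  0.0781] turn 0.0024647971487183895 yaw y -71.8
```

servo_tool --rows '[-1,-0.0037,-0.0026,0.038,0,-1,0,0,0.03,0,-1,0,0,0.01,0,-1,0,0,0,0,1,0,0,0,0]' --newtons 20

```text
time: 4.28
position: [0.5449, -0.0048, 0.0102]
tool_rot: [0.988, 0.157, 0.001, 0.0]
ft_force: [0.2, 0.8, 0.1]
grip_width: 0.0848
grip_force: 0.0
```

servo_tool --rows '[1,0,0,0,0,1,0,0,0,0,1,0,0,0,0,1,0,0,0,0,1,0,0,0,0]'

```text
time: 4.7
position: [0.5445, -0.0037, 0.0105]
tool_rot: [0.987, 0.158, 0.001, 0.0]
ft_force: [-0.5, 0.1, 0.4]
grip_width: 0.0546
grip_force: 0.0
```

servo_tool --rows '[1,0,0,0,0,1,0,0,0,0,1,0,0,0,0,1,0,0,0,0,1,0,0,0,0]'

```text
time: 5.12
position: [0.5442, -0.0038, 0.0096]
tool_rot: [0.987, 0.158, 0.0, 0.0]
ft_force: [-0.3, -1.9, 1.0]
grip_width: 0.0295
grip_force: 20.0
```

servo_tool --rows '[1,0,0,0,0,1,0,0,0,0,1,0,0,-0.02,0,1,0,0,-0.035,0,1,0,0,-0.03,0]'

```text
time: 5.53
position: [0.5426, -0.0032, 0.0945]
tool_rot: [0.987, 0.158, -0.002, -0.001]
ft_force: [0.6, -0.3, -1.5]
grip_width: 0.0298
grip_force: 20.0
```

Run:
```python
from h import *
goto([.5818-.0018,-.2853,.06],180-101.4)
```

```text
shift [-0.0523  0.2798  0.0341] turn 29.55633967879689 yaw y -71.84
```

servo_tool --rows '[1,0,0,0,5.9,1,0,0,0,6,1,0,0,0,6,1,0,0,0,6,1,0,0,0,5.7]'

```text
time: 5.95
position: [0.5432, -0.0033, 0.0943]
tool_rot: [0.995, -0.102, -0.001, -0.0]
ft_force: [0.5, 0.2, -0.8]
grip_width: 0.0303
grip_force: 20.0
```

servo_tool --rows '[1,0.012,0.036,0,0,1,0.012,0.036,0,0,1,0.012,0.036,0,0,1,0.012,0.036,0,0,1,0.012,0.036,0,0]'

```text
time: 6.37
position: [0.5664, -0.193, 0.094]
tool_rot: [0.995, -0.099, -0.001, -0.001]
ft_force: [0.7, -0.2, -0.7]
grip_width: 0.03
grip_force: 20.0
```

servo_tool --rows '[1,0.012,0.036,0,0,1,0.012,0.036,0,0,1,0.008,0.017,0,0,1,0,0,0.01,0,1,0,0,0,0]'

```text
time: 6.78
position: [0.5792, -0.2856, 0.0822]
tool_rot: [0.995, -0.101, -0.002, -0.001]
ft_force: [-0.6, 0.9, -1.7]
grip_width: 0.0298
grip_force: 20.0
```

Run:
```python
from h import *
p,o=wrist();save(p,'w2.png')
goto([.5818-.0018,-.2853,.0225],180-101.4,o)
h=np.array([.5818,-.2853,.012]);a=np.radians(-11.4);X=np.array([np.cos(a),np.sin(a),0]);Y=np.array([-X[1],X[0],0])
print(proj(p,[h+sx*.024*X+sy*.021*Y for sx in(-1,1) for sy in (-1,1)]).round())
```

```text
shift [ 0.001  -0.0003  0.0597] turn -0.16706668635958977 yaw y -101.57
[[316. 261.]
 [254. 261.]
 [318. 192.]
 [252. 192.]]
```

View pics/w2.png

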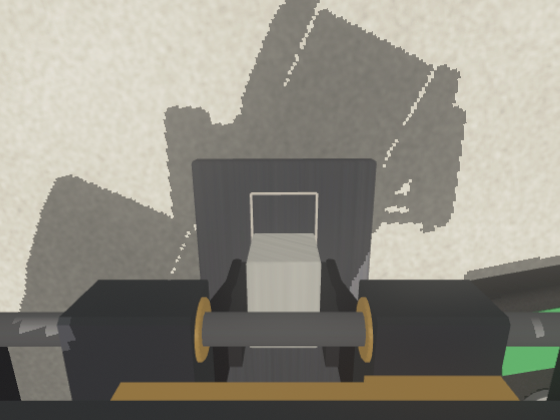

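The outline's far corners at (250,193) and (317,193) match my prediction to within 2 px, and the block is held square. I'm lowering it now.

servo_tool --rows '[1,0.001,0,0.03,0,1,0,0,0.02,0,1,0,0,0.007,0,1,0,0,0.001,0,1,0,0,0.001,0]'

```text
time: 7.25
position: [0.5817, -0.2844, 0.0255]
tool_rot: [0.995, -0.099, -0.0, -0.0]
ft_force: [0.4, -0.9, -0.9]
grip_width: 0.0299
grip_force: 20.0
```

servo_tool --rows '[1,0,0,0.0007,0,1,0,0,0,0]'

```text
time: 7.42
position: [0.5826, -0.2858, 0.0261]
tool_rot: [0.995, -0.099, 0.001, 0.001]
ft_force: [-0.1, 0.4, -1.0]
grip_width: 0.0298
grip_force: 20.0
```

servo_tool --rows '[1,0,0,0.001,0,1,0,0,0.001,0,1,0,0,0,0]'

```text
time: 7.67
position: [0.5819, -0.2859, 0.0233]
tool_rot: [0.995, -0.1, 0.0, 0.0]
ft_force: [-0.5, -0.4, -0.9]
grip_width: 0.0298
grip_force: 20.0
```

servo_tool --rows '[1,0,0,0.001,0,1,0,0,0,0]'

```text
time: 7.83
position: [0.5817, -0.2858, 0.0218]
tool_rot: [0.995, -0.1, -0.0, -0.0]
ft_force: [0.2, -0.2, -1.7]
grip_width: 0.0299
grip_force: 20.0
```

servo_tool --rows '[1,-0.0015,0,0.001,0,1,0,0,0,0]'

```text
time: 8.0
position: [0.5815, -0.2859, 0.0217]
tool_rot: [0.995, -0.1, 0.001, 0.0]
ft_force: [2.1, 1.1, 2.5]
grip_width: 0.0295
grip_force: 20.0
```

servo_tool --rows '[1,0,0,0.001,0,1,0,0,0,0]'

```text
time: 8.17
position: [0.5815, -0.2859, 0.0216]
tool_rot: [0.995, -0.1, 0.001, 0.0]
ft_force: [0.7, 2.1, 8.8]
grip_width: 0.0298
grip_force: 20.0
```

servo_tool --rows '[0.1,0,0,-0.001,0,0.1,0,0,0,0,0.1,0,0,0,0,0.1,0,0,0,0,0.1,0,0,-0.005,0]'

```text
time: 8.58
position: [0.5792, -0.2849, 0.0246]
tool_rot: [0.995, -0.1, -0.001, -0.001]
ft_force: [-0.7, 0.8, -0.6]
grip_width: 0.0393
grip_force: 0.0
```

servo_tool --rows '[0.1,0,0,-0.03,0,0.1,0,0,-0.04,0,0.1,0,0,-0.041,0,1,0,0,-0.041,0,1,0,0,-0.041,0]'

```text
time: 9.0
position: [0.5798, -0.2852, 0.2207]
tool_rot: [0.995, -0.1, -0.0, -0.0]
ft_force: [0.1, 0.2, -0.4]
grip_width: 0.0322
grip_force: 0.0
```

Run:
```python
from h import *
p,o=wrist();save(p,'w3.png')
t=robot.camera('top');print('hinge/face',[ (q,[np.round(x['at'],4) for x in robot.place_of(t,q)][:1]) for q in ('plate_face','block_15_mid')])
rects(p,'block_15_mid',.048)
goto([.5818,-.2853,.2],None,o)
```

```text
hinge/face [('plate_face', [array([ 0.583 , -0.2866,  0.0151])]), ('block_15_mid', [array([ 0.5864, -0.2832,  0.0317])])]
block_15_mid 0.62 [ 586.6 -285.9   30.3   45.2   77.9] 1608 [268 163] [301 211]
block_15_mid 0.3 [ 546.1 -277.8  105.2  171.7   78.6] 19242 [226 138] [342 310]
shift [ 0.002  -0.0003  0.0207] turn None yaw y -101.43
```

View pics/w3.png

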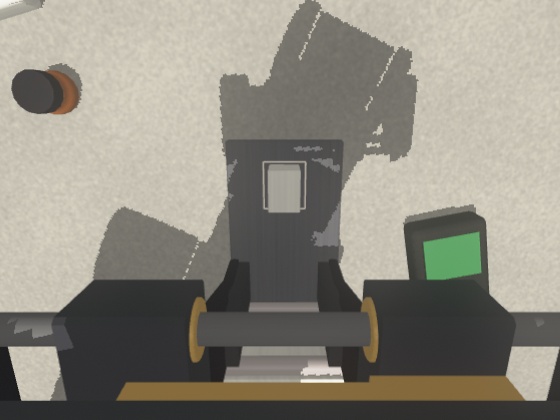

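The block stands inside the outline: the outline spans columns 263–305 and rows 161–209, and the block spans columns 268–301. Next I go behind the plate with the fingers closed and swing it down.

Run:
```python
from h import *
p,o=wrist()
t=ray(p,[(268,170),(301,170),(268,212),(300,212)],.048);b=ray(p,[(284,164),(263,162),(305,162),(263,209),(305,209)],.012)
a=np.radians(-11.4);X=np.array([np.cos(a),np.sin(a),0]);Y=np.array([-X[1],X[0],0]);h=np.array([.5818,-.2853,0])
for q in (t,b): print(((q-h)@np.c_[X,Y]*1000).round(1).tolist())
goto([.4492-.0294,-.2586+.0059,.2],78.6,o)
```

```text
[[21.3, 15.3], [21.3, -14.4], [-18.0, 15.7], [-18.0, -14.0]]
[[21.0, 0.9], [23.0, 21.6], [23.0, -19.9], [-25.3, 22.4], [-25.3, -20.8]]
shift [-1.632e-01 -1.000e-04  1.890e-02] turn -0.026800141416686074 yaw y -101.43
```

servo_tool --rows '[1,-0.032,0,0,0,1,-0.041,0,0,0,1,-0.041,0,0,0,1,-0.041,0,0,0,1,-0.008,0,0,0]'

```text
time: 9.72
position: [0.4124, -0.2478, 0.2158]
tool_rot: [0.995, -0.1, -0.006, -0.004]
ft_force: [-0.2, 0.7, -0.5]
grip_width: 0.0003
grip_force: 0.0
```

servo_tool --rows '[1,0,0,0.04,0,1,0,0,0.035,0,1,0,0,0.01,0,1,0.02,0,0,0,1,0.015,0,0,0]'

```text
time: 10.13
position: [0.4534, -0.2588, 0.1307]
tool_rot: [0.995, -0.1, -0.003, -0.002]
ft_force: [-3.5, 1.1, -0.0]
grip_width: 0.0004
grip_force: 1.3
```

servo_tool --rows '[1,0.014,0,0.003,0,1,0.012,0,0.004,0,1,0.011,0,0.004,0,1,0.01,0,0.006,0,1,0.009,0,0.006,0]'

```text
time: 10.55
position: [0.5102, -0.271, 0.1094]
tool_rot: [0.995, -0.1, -0.001, -0.0]
ft_force: [-0.4, 0.3, 0.1]
grip_width: 0.0004
grip_force: 0.1
```

servo_tool --rows '[1,0.008,0,0.007,0,1,0.008,0,0.008,0,1,0.007,0,0.009,0,1,0.006,0,0.009,0,1,0,0,0,0]'

```text
time: 10.97
position: [0.5384, -0.2766, 0.0757]
tool_rot: [0.995, -0.099, -0.001, -0.001]
ft_force: [-0.1, 0.2, 0.1]
grip_width: 0.0005
grip_force: 0.0
```

servo_tool --rows '[1,0.003,0,0.006,0,1,0,0,0.005,0,1,0,0,0.002,0,1,0,0,0.001,0,1,0,0,0,0]'

```text
time: 11.38
position: [0.5407, -0.2774, 0.0638]
tool_rot: [0.995, -0.1, -0.0, -0.0]
ft_force: [-0.4, 0.4, 0.2]
grip_width: 0.0006
grip_force: 0.0
```

Run:
```python
from h import *
p=robot.camera('scene');save(p,'s2.png')
s=p['pixels'][190:280,110:230];cv2.imwrite('pics/s2c.png',cv2.cvtColor(cv2.resize(s,(720,540),interpolation=2),4))
print([np.round(x['at'],4) for x in robot.place_of(p,'plate_face')])
```

```text
[array([ 0.5089, -0.2729,  0.0443])]
```

View pics/s2c.png

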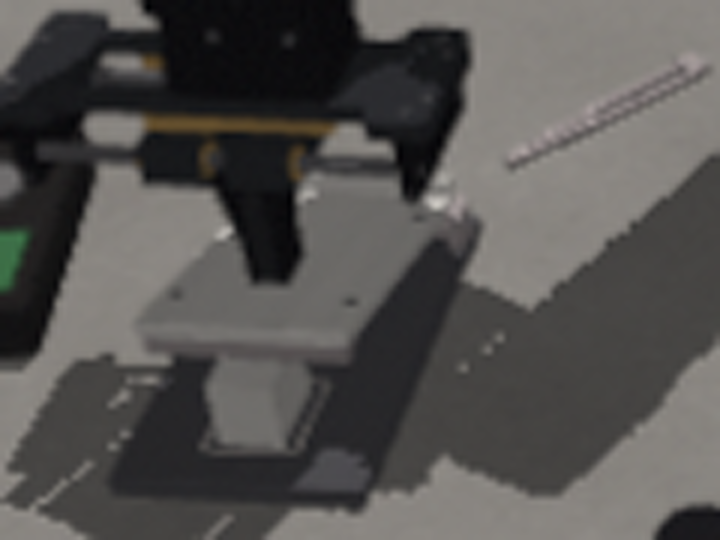

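The scene crop shows the plate down at a shallow tilt with its end on the block, and the block inside the outline. I press lightly to confirm it is seated.

servo_tool --rows '[1,0,0,0.002,0,1,0,0,0.001,0,1,0,0,0,0]'

```text
time: 11.73
position: [0.541, -0.2775, 0.0608]
tool_rot: [0.995, -0.1, -0.0, -0.0]
ft_force: [-0.4, -0.5, 0.1]
grip_width: 0.0004
grip_force: 0.0
```

servo_tool --rows '[1,0,0,0.001,0,1,0,0,0.001,0,1,0,0,0,0]'

```text
time: 11.98
position: [0.5412, -0.2776, 0.0601]
tool_rot: [0.995, -0.099, 0.0, 0.0]
ft_force: [-0.7, 1.0, 7.6]
grip_width: 0.0007
grip_force: 3.7
```

servo_tool --rows '[1,0,0,-0.03,0,1,0,0,-0.04,0,1,0,0,-0.04,-3,1,0,0,-0.01,-3.5,1,0,0,0,-3.5]'

```text
time: 12.4
position: [0.5437, -0.2793, 0.1837]
tool_rot: [1.0, -0.011, 0.004, 0.003]
ft_force: [0.6, 0.1, -1.0]
grip_width: 0.0007
grip_force: 0.0
```

Run:
```python
from h import *
goto([.4713,.2451,.18],88.6)
```

```text
shift [-0.0838 -0.5227 -0.    ] turn 0.15357654200221305 yaw y -91.25
```

servo_tool --rows '[1,-0.011,-0.037,0,0,1,-0.011,-0.037,0,0,1,-0.011,-0.037,0,0,1,-0.011,-0.037,0,0,1,-0.011,-0.037,0,0]'

```text
time: 12.82
position: [0.4899, -0.0897, 0.1789]
tool_rot: [1.0, -0.013, 0.0, -0.0]
ft_force: [0.4, 0.9, -0.0]
grip_width: 0.0002
grip_force: 0.0
```

servo_tool --rows '[1,-0.011,-0.037,0,0,1,-0.011,-0.037,0,0,1,-0.011,-0.037,0,0,1,-0.011,-0.037,0,0,1,-0.011,-0.037,0,0]'

```text
time: 13.23
position: [0.4397, 0.0967, 0.179]
tool_rot: [1.0, -0.013, 0.0, -0.0]
ft_force: [0.3, -0.8, -0.0]
grip_width: 0.0003
grip_force: 0.0
```

servo_tool --rows '[1,-0.011,-0.037,0,0,1,-0.011,-0.037,0,0,1,-0.005,-0.037,0,0,1,0,-0.037,0,0,1,0,0,0,0]'

```text
time: 13.65
position: [0.4172, 0.2494, 0.1794]
tool_rot: [1.0, -0.009, 0.002, -0.002]
ft_force: [0.3, 1.2, 0.5]
grip_width: 0.0002
grip_force: 0.0
```

Run:
```python
from h import *
p,o=wrist();save(p,'w4.png')
rects(p,'latch_pad',.029);rects(p,'module_grip',.102)
print([np.round(x['at'],4) for q in('latch_pad','module_grip','dock') for x in robot.place_of(p,q)[:1]])
goto([.4713,.2451,.05],88.6,o)
```

```text
latch_pad 0.81 [485.4 413.1 116.8  39.   10. ] 3571 [57 47] [127 193]
latch_pad 0.64 [255.5 407.4   5.   12.   82.1] 64 [127 357] [132 367]
latch_pad 0.61 [493.4 249.8  28.7  54.9  88.2] 1971 [266  74] [301 145]
module_grip 0.86 [535.  248.3  55.   40.7  88.2] 6971 [238   0] [333  76]
[array([0.4429, 0.402 , 0.0294]), array([0.3112, 0.384 , 0.0006])]
shift [0.0537 0.0037 0.1296] turn 0.32231520757176213 yaw y -91.08
```

View pics/w4.png

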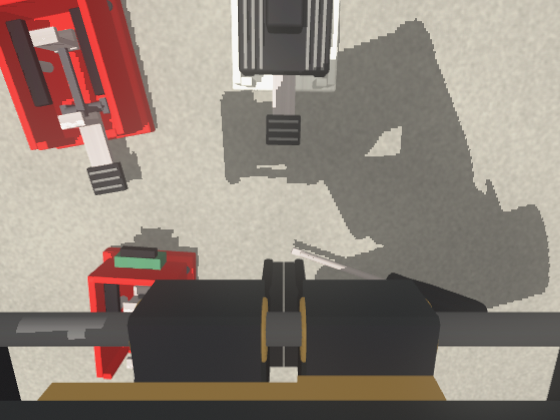

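The pad spans about (266,115)–(300,144), and the module's near edge is at row 75, columns 239–330.

Run:
```python
from h import *
p,o=wrist()
print(ray(p,[(266,115.5),(300,115.5),(300,144),(267,144)],.029).round(4)[:,:2].tolist())
print(ray(p,[(239,74),(330,75),(240,12),(329,12)],.078).round(4)[:,:2].tolist())
m=ray(p,[(266,115.5),(300,115.5),(300,144),(267,144)],.029).mean(0);print(m);goto([m[0]-.004,m[1],.05],88.6,o)
```

```text
[[0.489, 0.2561], [0.4883, 0.2286], [0.4656, 0.2289], [0.4663, 0.2561]]
[[0.5174, 0.2706], [0.5152, 0.2105], [0.5539, 0.2677], [0.5524, 0.2116]]
[0.47732026 0.2424354  0.029     ]
shift [ 0.0563 -0.0016  0.1287] turn -0.14021285137482664 yaw y -91.54
```

servo_tool --rows '[1,0.028,-0.0016,0.03,0,1,0.028,0,0.04,0,1,0,0,0.04,0,1,0,0,0.028,0,1,0,0,0.005,0]'

```text
time: 14.42
position: [0.4663, 0.2416, 0.0374]
tool_rot: [1.0, -0.014, -0.005, 0.001]
ft_force: [-0.4, -1.5, 0.4]
grip_width: 0.0008
grip_force: 0.0
```

servo_tool --rows '[1,0,0,0.004,0,1,0,0,0.004,0,1,0,0,0.004,0,1,0,0,0.001,0,1,0,0,0,0]'

```text
time: 14.83
position: [0.4696, 0.2443, 0.0299]
tool_rot: [1.0, -0.012, 0.001, -0.0]
ft_force: [0.4, 0.5, -0.6]
grip_width: 0.0005
grip_force: 0.0
```

servo_tool --rows '[1,0.003,-0.001,0.0,0,1,0,0,0.005,0,1,0,0,0.004,0,1,0,0,0.003,0,1,0,0,0.002,0]'

```text
time: 15.25
position: [0.4739, 0.2455, 0.0149]
tool_rot: [1.0, -0.012, 0.002, -0.001]
ft_force: [2.0, 0.4, 5.7]
grip_width: 0.0001
grip_force: 2.0
```

servo_tool --rows '[1,0,0,0.001,0,1,0,0,0,0,1,0,0,0,0]'

```text
time: 15.5
position: [0.4725, 0.2451, 0.0138]
tool_rot: [1.0, -0.012, 0.0, -0.0]
ft_force: [1.6, 0.3, 4.7]
grip_width: 0.0002
grip_force: 1.9
```

Pad nearly fully down; hold ~0.6 s, then rise.

servo_tool --rows '[1,0,0,0.0005,0,1,0,0,0,0,1,0,0,0,0,1,0,0,0,0,1,0,0,0,0]'

```text
time: 15.92
position: [0.4721, 0.245, 0.0133]
tool_rot: [1.0, -0.012, 0.0, -0.0]
ft_force: [2.4, 0.9, 4.1]
grip_width: 0.0004
grip_force: 1.9
```

servo_tool --rows '[1,0,0,0,0,1,0,0,0,0,1,0,0,-0.005,0,1,0,0,-0.005,0,1,0,0,-0.01,0]'

```text
time: 16.33
position: [0.47, 0.2445, 0.0327]
tool_rot: [1.0, -0.012, -0.002, 0.001]
ft_force: [0.3, 0.3, -0.8]
grip_width: 0.0005
grip_force: 0.0
```

servo_tool --rows '[-0.4,0,0,-0.035,0,-0.4,0,0,-0.04,0,-0.4,0,0,-0.04,0,-0.4,0,0,-0.03,0,-0.4,0,0,0,0]'

```text
time: 16.75
position: [0.4745, 0.2457, 0.1845]
tool_rot: [1.0, -0.012, 0.005, -0.001]
ft_force: [0.3, 0.8, -0.0]
grip_width: 0.0259
grip_force: 0.0
```

Run:
```python
from h import *
p,o=wrist();save(p,'w5.png')
print('grip',[np.round(x['at'],4) for x in robot.place_of(p,'module_grip')[:2]])
t=robot.camera('scene');print('grip',[np.round(x['at'],4) for x in robot.place_of(t,'module_grip')[:1]])
goto([.5683,.241,.15],88,o)
```

```text
grip [array([0.569 , 0.2481, 0.0972])]
grip [array([0.5735, 0.2464, 0.098 ])]
shift [0.0935 0.0025 0.0354] turn 0.5959743063567657 yaw y -91.4
```

View pics/w5.png

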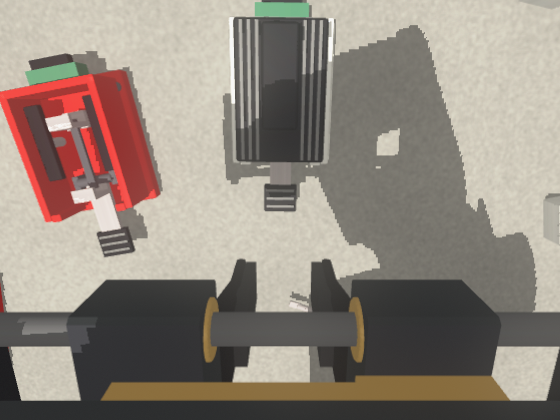

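The module has popped up (no white dock rim shows around the near edge). Its body corners are (234,18), (327,18), (325,161) and (236,161).

Run:
```python
from h import *
p,o=wrist()
for z in (.078,.090):
    c=ray(p,[(234,18),(327,18),(325.5,161),(236,161)],z)
    m=c.mean(0);d=c[0]+c[1]-c[2]-c[3];yaw=np.degrees(np.arctan2(d[1],d[0]))
    print(z,m.round(4),np.linalg.norm(d)/2,np.linalg.norm(c[0]-c[1]),np.linalg.norm(c[2]-c[3]),yaw)
a=np.radians(yaw);g=m+.008*np.array([np.cos(a),np.sin(a),0]);print(g)
goto([g[0],g[1],.15],90+yaw,o)
```

```text
0.078 [0.5572 0.2455 0.078 ] 0.08985065180513242 0.0584527610304402 0.06270786302162938 -1.3909413272095486
0.09 [0.557  0.2454 0.09  ] 0.08573898713715714 0.05577789838397094 0.05983828222716329 -1.3909413272095488
[0.56496187 0.24520588 0.09      ]
shift [ 0.0949 -0.0033  0.0267] turn -0.0345678528415192 yaw y -91.43
```

Run:
```python
from h import *
p=robot.camera('scene');a=cv2.imread('pics/s2.png',0);b=cv2.cvtColor(p['pixels'],7)
T=a[208:232,332:357]; r=cv2.matchTemplate(b[195:250,320:370],T,5);print(cv2.minMaxLoc(r),'orig',(12,13))
print(proj(p,[[.565,.245,.09],[.565,.245,.102]]))
```

```text
(-0.4735925495624542, 0.9135029911994934, (13, 30), (12, 10)) orig (12, 13)
[[344.39294198 217.78519383]
 [344.81828686 214.29853488]]
```

The module moved up 3 px in the scene view against 3.5 px expected, so it has popped. Now the grasp.

servo_tool --rows '[-0.2,0.032,-0.001,0.0,0,-0.2,0.032,-0.001,0.01,0,-0.2,0.033,0,0.02,0,-0.2,0,0,0.015,0,-0.2,0,0,0,0]'

```text
time: 17.47
position: [0.5673, 0.2433, 0.1279]
tool_rot: [1.0, -0.013, -0.005, 0.001]
ft_force: [-1.2, 1.1, -0.6]
grip_width: 0.0526
grip_force: 0.0
```

Run:
```python
from h import *
goto([.567,.2445,.095],88.6);print(robot.get_obs()['grip_width'])
```

```text
shift [-0.     -0.0013  0.0329] turn -0.10696685297432396 yaw y -91.51
0.052576798356302794
```

servo_tool --rows '[-0.2,0,-0.001,0.01,0,-0.2,0,0,0.01,0,-0.2,0,0,0.005,0,-0.2,0,0,0,0,-0.2,0,0,0,0]'

```text
time: 17.88
position: [0.5683, 0.2457, 0.1082]
tool_rot: [1.0, -0.012, -0.0, 0.0]
ft_force: [0.2, -0.3, 0.2]
grip_width: 0.0522
grip_force: 0.0
```

servo_tool --rows '[-0.2,-0.001,0.001,0.008,0,-0.2,0,0,0.005,0,-0.2,0,0,0,0,1,0,0,0,0,1,0,0,0,0]' --newtons 12

```text
time: 18.3
position: [0.5681, 0.2446, 0.0953]
tool_rot: [1.0, -0.012, 0.0, -0.0]
ft_force: [0.2, 0.4, 0.1]
grip_width: 0.045
grip_force: 0.0
```

servo_tool --rows '[1,0,0,0,0,1,0,0,0,0,1,0,0,0,0,1,0,0,0,0,1,0,0,0,0]'

```text
time: 18.72
position: [0.5682, 0.2451, 0.0956]
tool_rot: [1.0, -0.013, 0.0, -0.0]
ft_force: [0.0, 1.1, 1.7]
grip_width: 0.0221
grip_force: 12.0
```

servo_tool --rows '[1,0,0,0,0,1,0,0,-0.005,0,1,0,0,-0.01,0,1,0,0,-0.015,0,1,0,0,-0.02,0]' --newtons 25

```text
time: 19.13
position: [0.5665, 0.2438, 0.1444]
tool_rot: [1.0, -0.012, -0.002, 0.001]
ft_force: [-0.9, 0.3, -3.0]
grip_width: 0.0218
grip_force: 24.9
```

servo_tool --rows '[1,0,0,-0.025,0,1,0,0,-0.03,0,1,0,0,-0.02,0,1,0,0,-0.005,0,1,0,0,0,0]'

```text
time: 19.55
position: [0.5689, 0.2446, 0.2273]
tool_rot: [1.0, -0.012, 0.002, -0.0]
ft_force: [0.3, -0.9, -3.0]
grip_width: 0.022
grip_force: 24.9
```

Run:
```python
from h import *
p,o=wrist()
# grip target: hinge + 59.5 along X, TCP z for grip centre offset
a=np.radians(-11.4);X=np.array([np.cos(a),np.sin(a),0]);h=np.array([.4492,-.2586,0])+.0595*X;print(h,o['ft_force'],o['grip_width'])
goto([h[0],h[1],o['position'][2]],78.6,o)
```

```text
[ 0.50752613 -0.27036061  0.        ] [ 0.28733675 -0.88101056 -2.95540977] 0.021961198580310305
shift [-0.0486  0.5163 -0.0006] turn 9.971732578647561 yaw y -91.43
```

servo_tool --rows '[1,-0.002,0.02,0,0,1,-0.003,0.032,0,0,1,-0.003,0.036,0,0,1,-0.0035,0.036,0,0,1,-0.0035,0.036,0,0]'

```text
time: 20.02
position: [0.5468, 0.0837, 0.2228]
tool_rot: [1.0, -0.012, -0.003, 0.0]
ft_force: [1.0, -0.3, -2.9]
grip_width: 0.0217
grip_force: 24.9
```

servo_tool --rows '[1,-0.0035,0.036,0,0,1,-0.0035,0.036,0,0,1,-0.0035,0.036,0,0,1,-0.0035,0.036,0,0,1,-0.0035,0.036,0,0]'

```text
time: 20.43
position: [0.5249, -0.0956, 0.223]
tool_rot: [1.0, -0.012, -0.002, -0.001]
ft_force: [1.0, -0.3, -2.5]
grip_width: 0.0219
grip_force: 24.9
```

servo_tool --rows '[1,-0.0035,0.036,0,0,1,-0.0035,0.036,0,0,1,-0.0035,0.036,0,0,1,-0.0035,0.036,0,0,1,-0.0015,0.012,0,0]'

```text
time: 20.85
position: [0.5063, -0.2549, 0.2231]
tool_rot: [1.0, -0.014, -0.001, 0.001]
ft_force: [0.2, -0.8, -3.1]
grip_width: 0.0219
grip_force: 24.9
```

servo_tool --rows '[1,0,0,0,3,1,0,0,0.01,4,1,0,0,0.02,3,1,0,0,0.01,0,1,0,0,0,0]'

```text
time: 21.27
position: [0.5048, -0.2478, 0.1812]
tool_rot: [0.995, -0.099, -0.004, -0.003]
ft_force: [-0.1, 0.5, -2.7]
grip_width: 0.0221
grip_force: 24.9
```

Run:
```python
from h import *
goto([.5075,-.2704,.15],78.6)
p,o=wrist();save(p,'w6.png')
t=robot.camera('top');save(t,'t6.png')
for q in('module_grip',): print([np.round(x['at'],4) for P in(p,t) for x in robot.place_of(P,q)[:1]])
```

```text
shift [0.0073 0.0218 0.031 ] turn 0.05525729801831858 yaw y -101.34
[array([ 0.508 , -0.2476,  0.1865]), array([ 0.507 , -0.2501,  0.1918])]
```

servo_tool --rows '[1,0.006,0.0218,0,0,1,0,0,0.015,0,1,0,0,0.02,0,1,0,0,0.015,0,1,0,0,0.005,0]'

```text
time: 21.88
position: [0.5085, -0.272, 0.129]
tool_rot: [0.995, -0.099, -0.001, -0.001]
ft_force: [-0.2, 0.6, -2.4]
grip_width: 0.0218
grip_force: 24.9
```

servo_tool --rows '[1,0,0,0,0,1,0,0,0,0]'

```text
time: 22.05
position: [0.5099, -0.2729, 0.131]
tool_rot: [0.995, -0.099, 0.001, 0.0]
ft_force: [-0.3, -0.1, -2.7]
grip_width: 0.0217
grip_force: 24.9
```

Run:
```python
from h import *
goto([.5065,-.2702,.1],78.6)
p,o=wrist();save(p,'w7.png')
print([(n,proj(p,[np.array([.4492,-.2586,0])+np.array([(r*np.cos(.26)-.013*np.sin(.26))*.980+w*.198,-(r*np.cos(.26)-.013*np.sin(.26))*.198+w*.98,.019+r*np.sin(.26)+.013*np.cos(.26)])]).round()) for n,r,w in(('endL',.15,.048),('endR',.15,-.048))])
```

```text
shift [-0.0039 -0.002   0.031 ] turn 3.39956694688226e-05 yaw y -101.4
[('endL', array([[199., 106.]])), ('endR', array([[366., 107.]]))]
```

View pics/w7.png

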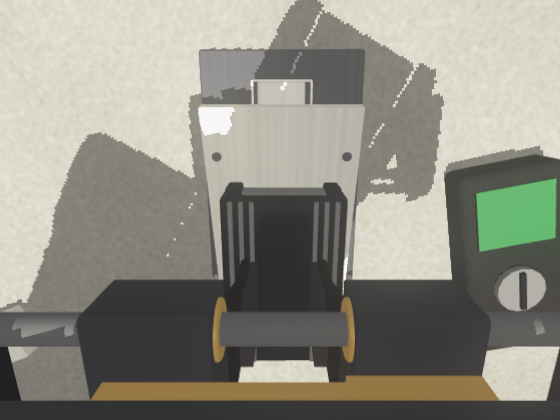

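The plate's end corners are at (198,104) and (364,104), which matches the model to within 3 px, and the module is square above it. I lower it gently now.

servo_tool --rows '[1,-0.0028,-0.002,0.01,0,1,0,0,0.01,0,1,0,0,0.006,0,1,0,0,0,0,1,0,0,0,0]' --newtons 12

```text
time: 22.52
position: [0.5069, -0.2701, 0.1041]
tool_rot: [0.995, -0.1, -0.0, -0.0]
ft_force: [0.0, -0.5, -2.2]
grip_width: 0.0216
grip_force: 12.0
```

servo_tool --rows '[1,0,0,0.001,0,1,0,0,0.001,0,1,0,0,0.001,0,1,0,0,0,0]' --newtons 8

```text
time: 22.85
position: [0.5069, -0.2702, 0.1013]
tool_rot: [0.995, -0.1, 0.0, 0.0]
ft_force: [-0.2, -0.4, -2.6]
grip_width: 0.022
grip_force: 8.0
```

servo_tool --rows '[1,0,0,0.001,0,1,0,0,0.001,0,1,0,0,0.001,0,1,0,0,0,0]' --newtons 8

```text
time: 23.18
position: [0.5058, -0.2697, 0.0984]
tool_rot: [0.995, -0.099, -0.001, -0.0]
ft_force: [-3.6, 1.1, 3.2]
grip_width: 0.022
grip_force: 8.0
```

servo_tool --rows '[1,0,0,0.001,0,1,0,0,0.001,0,1,0,0,0,0]'

```text
time: 23.43
position: [0.5047, -0.2694, 0.0964]
tool_rot: [0.995, -0.099, -0.002, -0.001]
ft_force: [-7.3, 1.2, 5.9]
grip_width: 0.0217
grip_force: 8.0
```

servo_tool --rows '[1,0,0,0,0,1,0,0,0,0,1,0.001,0,0.001,0,1,0,0,0,0]' --newtons 4

```text
time: 23.77
position: [0.5063, -0.2697, 0.0951]
tool_rot: [0.995, -0.099, -0.002, -0.001]
ft_force: [-4.3, 0.3, 3.1]
grip_width: 0.0221
grip_force: 4.0
```

servo_tool --rows '[1,0,0,0.001,0,1,0,0,0.001,0,1,0,0,0,0]'

```text
time: 24.02
position: [0.5063, -0.2697, 0.093]
tool_rot: [0.995, -0.099, -0.002, -0.001]
ft_force: [-4.9, 0.4, 2.2]
grip_width: 0.0222
grip_force: 4.0
```

Run:
```python
from h import *
p,o=wrist();save(p,'w8.png')
s=robot.camera('scene');save(s,'s8.png')
print(o['position'],o['ft_force'],[np.round(x['at'],4) for P in(p,s) for x in robot.place_of(P,'module_grip')[:1]])
# column through the module: dark/bright boundary rows
g=cv2.cvtColor(p['pixels'],7);print([(c,g[100:260:4,c].tolist()) for c in (284,)])
```

```text
[ 0.50628746 -0.26970778  0.09301304] [-4.88495272  0.38324379  2.18758587] [array([ 0.5037, -0.2641,  0.0997]), array([ 0.508 , -0.2661,  0.0992])]
[(284, [184, 183, 183, 183, 183, 184, 184, 184, 184, 184, 184, 184, 185, 184, 184, 184, 184, 183, 182, 184, 183, 183, 182, 152, 101, 101, 81, 57, 54, 53, 52, 49, 48, 46, 46, 44, 43, 45, 44, 43])]
```

servo_tool --rows '[1,0,0,0.001,0,1,0,0,0,0,1,0,0,0,0]'

```text
time: 24.47
position: [0.5064, -0.2697, 0.0921]
tool_rot: [0.995, -0.099, -0.002, -0.001]
ft_force: [-5.2, -0.0, 1.8]
grip_width: 0.0217
grip_force: 4.0
```

servo_tool --rows '[1,0,0,0.001,0,1,0,0,0,0,1,0,0,0,0]'

```text
time: 24.72
position: [0.5064, -0.2698, 0.0911]
tool_rot: [0.995, -0.099, -0.002, -0.001]
ft_force: [-4.9, 0.7, 2.6]
grip_width: 0.0219
grip_force: 4.0
```

servo_tool --rows '[1,0,0,0.001,0,1,0,0,0,0,1,0,0,0,0]' --newtons 3

```text
time: 24.97
position: [0.5067, -0.2698, 0.09]
tool_rot: [0.995, -0.099, -0.001, -0.0]
ft_force: [-6.0, 0.3, 2.4]
grip_width: 0.0224
grip_force: 4.2
```

servo_tool --rows '[1,0,0,0.001,0,1,0,0,0,0,1,0,0,0,0]'

```text
time: 25.22
position: [0.5062, -0.2697, 0.0891]
tool_rot: [0.995, -0.099, -0.002, -0.001]
ft_force: [-7.3, 0.6, 4.6]
grip_width: 0.0222
grip_force: 6.9
```

servo_tool --rows '[1,-0.001,0,-0.001,0,1,0,0,0,0,0.3,0,0,0,0,0.3,0,0,0,0,0.3,0,0,0,0]'

```text
time: 25.63
position: [0.5078, -0.2706, 0.0905]
tool_rot: [0.995, -0.1, 0.001, 0.0]
ft_force: [0.6, 1.0, -0.6]
grip_width: 0.0293
grip_force: 0.0
```

servo_tool --rows '[0.2,0,0,0,0,0.2,0,0,-0.002,0,0.2,0,0,-0.008,0,0,0,0,-0.02,0,0,0,0,-0.035,0]'

```text
time: 26.05
position: [0.5048, -0.2685, 0.1533]
tool_rot: [0.995, -0.1, -0.003, -0.002]
ft_force: [0.1, -1.4, -0.0]
grip_width: 0.0407
grip_force: 0.0
```

servo_tool --rows '[0,0,0,-0.03,0,0,-0.02,0,-0.03,0,0,-0.035,0,-0.01,0,0,-0.02,0,0,0,0,0,0,0,0]'

```text
time: 26.47
position: [0.4298, -0.2534, 0.2267]
tool_rot: [0.995, -0.1, -0.001, -0.0]
ft_force: [-1.0, 0.7, -0.8]
grip_width: 0.0432
grip_force: 0.0
```

Run:
```python
from h import *
p,o=wrist();save(p,'w9.png')
s=robot.camera('scene');save(s,'s9.png')
print(o['position'],o['grip_width'],[np.round(x['at'],4) for P in(p,s) for q in('module_grip','plate_face') for x in robot.place_of(P,q)[:1]])
g=cv2.cvtColor(p['pixels'],7)
h=np.array([.4492,-.2586,.019]);a=np.radians(-11.4);X=np.array([np.cos(a),np.sin(a),0]);Y=np.array([-X[1],X[0],0]);Z=np.array([0,0,1.])
f=lambda r,w,u:h+X*(r*np.cos(.26)-u*np.sin(.26))+Y*w+Z*(r*np.sin(.26)+u*np.cos(.26))
q=[[f(.07+sx*.045,sy*.03,.013+.036) for sx,sy in((1,1),(1,-1),(-1,-1),(-1,1))],[f(.07+sx*.08,sy*.048,.013) for sx,sy in((1,1),(1,-1),(-1,-1),(-1,1))]]
im=[]
for P in(p,s):
    v=cv2.cvtColor(P['pixels'],4).copy()
    for k,c in zip(q,((0,0,255),(255,0,0))): cv2.polylines(v,[proj(P,k).round().astype(int)],True,c,1)
    im.append(v)
a=cv2.resize(im[0],(400,300));b=cv2.resize(im[1][185:275,110:230],(400,300),interpolation=2)
cv2.imwrite('pics/f.png',np.hstack([a,b]))
m=((g<75)*255).astype(np.uint8);print(proj(p,q[0]).round().tolist())
```

```text
[ 0.42978877 -0.25339682  0.22672695] 0.04323967478783056 [array([ 0.5027, -0.2663,  0.0915]), array([ 0.5039, -0.268 ,  0.0953]), array([ 0.5099, -0.2744,  0.0478])]
[[246.0, 48.0], [329.0, 48.0], [322.0, 164.0], [252.0, 164.0]]
```

Run:
```python
from h import *
from scipy.optimize import least_squares
h=np.array([.4492,-.2586,.019]);a=np.radians(-11.4);X=np.array([np.cos(a),np.sin(a),0]);Y=np.array([-X[1],X[0],0]);Z=np.array([0,0,1.])
f=lambda r,w,u:h+X*(r*np.cos(.26)-u*np.sin(.26))+Y*w+Z*(r*np.sin(.26)+u*np.cos(.26))
def pts(v):
    r0,w0,yaw,pit=v;c,s=np.cos(yaw),np.sin(yaw);L=[]
    B=[(x,y,z) for x in(-.045,.045) for y in(-.03,.03) for z in(0,.036)]+[(x,y,.06) for x in(-.022,.038) for y in(-.011,.011)]
    for x,y,z in B:
        x,z=x*np.cos(pit)-z*np.sin(pit),z*np.cos(pit)+x*np.sin(pit)
        L.append(f(.07+r0+c*x-s*y,w0+s*x+c*y,.013+z))
    return L
def mask(P,v):
    m=np.zeros((420,560),np.uint8);cv2.fillConvexPoly(m,cv2.convexHull(proj(P,pts(v)).round().astype(np.int32)),1);return m
p,o=wrist();t=robot.camera('top');s=robot.camera('scene')
D=[]
for n,P in(('w',p),('t',t),('s',s)):
    R=robot.outline_of(P,'module_grip')
    if R:
        m=R[0]['region'].astype(np.uint8);q=mask(P,(0,0,0,0));ys,xs=np.nonzero(m);yq,xq=np.nonzero(q)
        print(n,R[0]['score'],m.sum(),q.sum(),(m&q).sum(),'bbox',xs.min(),xs.max(),ys.min(),ys.max(),'pred',xq.min(),xq.max(),yq.min(),yq.max())
        D.append((P,m))
best=None
import itertools
P,m=D[0]
for v in itertools.product(np.arange(-.012,.0125,.003),np.arange(-.006,.0065,.003),np.radians([-4,-2,0,2,4]),np.radians([-4,0,4,8,12])):
    q=mask(P,v);i=(q&m).sum()/(q|m).sum()
    if best is None or i>best[0]: best=(i,v)
print(best[0],np.array(best[1])[:2]*1000,np.degrees(best[1][2:]))
g=cv2.cvtColor(p['pixels'],7)
print(g[36:64:2,287].tolist(),g[100,200:380:3].tolist())
```

```text
w 0.97 8840 9568 8338 bbox 244 323 58 176 pred 244 327 48 170
t 0.65 224 866 222 bbox 384 413 208 237 pred 383 415 204 241
s 0.63 691 796 652 bbox 144 177 209 238 pred 142 175 209 239
0.9400064857853205 [-9.  0.] [ 0. -4.]
[189, 189, 188, 188, 187, 186, 186, 185, 184, 183, 182, 182, 141, 118] [201, 211, 206, 205, 209, 208, 205, 161, 107, 101, 178, 177, 175, 172, 175, 79, 82, 109, 77, 110, 75, 109, 72, 71, 69, 68, 67, 65, 63, 62, 62, 60, 59, 57, 81, 63, 68, 84, 58, 94, 54, 143, 160, 164, 164, 164, 164, 80, 84, 116, 113, 113, 112, 112, 114, 118, 117, 117, 120, 114]
```

Run:
```python
from h import *
p,o=wrist();g=cv2.cvtColor(p['pixels'],7)
h=np.array([.4492,-.2586,.019]);a=np.radians(-11.4);X=np.array([np.cos(a),np.sin(a),0]);Y=np.array([-X[1],X[0],0]);Z=np.array([0,0,1.])
f=lambda r,w,u:h+X*(r*np.cos(.26)-u*np.sin(.26))+Y*w+Z*(r*np.sin(.26)+u*np.cos(.26))
print('plate end',proj(p,[f(.15,.048,.013),f(.15,-.048,.013),f(.15,0,.013)]).round(1).tolist())
for c in(270,287,300): print(c,[(r,int(g[r,c])) for r in range(0,62,2)])
for r in(60,130): print(r,[(c,int(g[r,c])) for c in range(214,372,2) if abs(int(g[r,c])-int(g[r,c-2]))>18], proj(p,[f(.12,.048,.013),f(.12,-.048,.013),f(.06,.048,.013),f(.06,-.048,.013)]).round().tolist())
for c in(255,310): print(c,[(r,int(g[r,c])) for r in range(150,200,2)])
```

```text
plate end [[222.2, -3.8], [349.9, -3.8], [286.0, -3.8]]
270 [(0, 247), (2, 247), (4, 247), (6, 247), (8, 247), (10, 247), (12, 247), (14, 247), (16, 247), (18, 247), (20, 247), (22, 247), (24, 247), (26, 247), (28, 247), (30, 247), (32, 247), (34, 247), (36, 247), (38, 247), (40, 247), (42, 247), (44, 247), (46, 247), (48, 246), (50, 228), (52, 187), (54, 186), (56, 186), (58, 164), (60, 126)]
287 [(0, 247), (2, 247), (4, 247), (6, 247), (8, 247), (10, 247), (12, 247), (14, 247), (16, 247), (18, 246), (20, 217), (22, 193), (24, 192), (26, 192), (28, 191), (30, 190), (32, 190), (34, 190), (36, 189), (38, 188), (40, 188), (42, 187), (44, 187), (46, 186), (48, 184), (50, 185), (52, 184), (54, 183), (56, 182), (58, 159), (60, 118)]
300 [(0, 247), (2, 211), (4, 189), (6, 189), (8, 188), (10, 188), (12, 188), (14, 187), (16, 187), (18, 187), (20, 186), (22, 185), (24, 185), (26, 184), (28, 184), (30, 184), (32, 183), (34, 182), (36, 182), (38, 181), (40, 181), (42, 180), (44, 180), (46, 179), (48, 178), (50, 178), (52, 177), (54, 176), (56, 176), (58, 152), (60, 112)]
60 [(224, 147), (226,
[... 375 characters left out ...]
, 52), (322, 169), (338, 130), (340, 81), (344, 108)] [[225.0, 40.0], [346.0, 40.0], [231.0, 115.0], [340.0, 115.0]]
255 [(150, 61), (152, 67), (154, 70), (156, 70), (158, 71), (160, 78), (162, 78), (164, 85), (166, 89), (168, 88), (170, 91), (172, 92), (174, 92), (176, 147), (178, 164), (180, 164), (182, 161), (184, 156), (186, 165), (188, 165), (190, 165), (192, 123), (194, 118), (196, 113), (198, 117)]
310 [(150, 60), (152, 61), (154, 62), (156, 54), (158, 55), (160, 55), (162, 56), (164, 56), (166, 57), (168, 57), (170, 58), (172, 59), (174, 58), (176, 149), (178, 168), (180, 168), (182, 163), (184, 158), (186, 165), (188, 166), (190, 167), (192, 125), (194, 118), (196, 121), (198, 120)]
```

Run:
```python
from h import *
h=np.array([.4492,-.2586,.019]);a=np.radians(-11.4);X=np.array([np.cos(a),np.sin(a),0]);Y=np.array([-X[1],X[0],0]);Z=np.array([0,0,1.])
f=lambda r,w,u:h+X*(r*np.cos(.26)-u*np.sin(.26))+Y*w+Z*(r*np.sin(.26)+u*np.cos(.26))
for k in range(2):
    p,o=wrist();g=cv2.cvtColor(p['pixels'],7).astype(int)
    print(o['position'].round(4) if hasattr(o['position'],'round') else o['position'])
    for n,r,u in(('far top',.115,.049),('far bot',.115,.013),('near top',.025,.049),('near bot',.025,.013),('lip in bot',-.004,.013),('lip in top',-.004,.023),('lip out top',-.010,.023)): print(n,proj(p,[f(r,.025,u)]).round(1)[0],end=' ')
    print();print([int(x) for x in g[172:215,255]],[int(x) for x in g[50:66,275]])
```

```text
[ 0.4335 -0.2552  0.225 ]
far top [251.4  54.1] far bot [254.7  47. ] near top [256.2 168.8] near bot [258.6 152.6] lip in bot [259.6 180.7] lip in top [259.1 185.4] lip out top [259.3 191. ] 
[92, 92, 93, 128, 157, 164, 164, 164, 163, 164, 161, 157, 156, 156, 164, 166, 165, 166, 166, 146, 123, 118, 117, 115, 113, 116, 117, 118, 118, 120, 120, 119, 117, 116, 116, 118, 119, 120, 119, 118, 119, 121, 121] [185, 185, 185, 184, 184, 184, 183, 182, 161, 133, 124, 123, 119, 103, 97, 96]
[ 0.4335 -0.2552  0.225 ]
far top [251.3  54.1] far bot [254.6  47. ] near top [256.1 168.8] near bot [258.5 152.6] lip in bot [259.6 180.7] lip in top [259.  185.4] lip out top [259.2 191. ] 
[92, 91, 92, 121, 153, 164, 164, 164, 164, 164, 160, 157, 157, 157, 164, 166, 166, 166, 166, 146, 123, 118, 118, 114, 113, 115, 117, 117, 118, 120, 120, 118, 117, 117, 117, 118, 120, 120, 119, 119, 120, 121, 121] [185, 185, 185, 185, 184, 184, 183, 182, 161, 133, 124, 124, 118, 103, 97, 96]
```

Run:
```python
from rig import robot
print(robot.hand_in())
```

```text
the job is handed in; nothing more can be done
None
```

I handed the job in. The 15° block stands inside the marked outline, about 2–3 mm off its centre, with the plate down on it. The module was unlatched, lifted out and laid flat and square on the plate, about 4 mm downhill of the middle. The hand-in returned no verdict.

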